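Find the corner of the plate that rocks and press its shim tab flat

TASK

The H-shaped metal plate rocks because one of its four corners is not properly supported. Press down on the plate's corners with the fingertips, one after another, until you find the one that gives, then press the raised shim tab of that corner down flat. Only press: do not lift or shift the plate, leave the other three tabs raised as they are, and leave the things lying around (and on the plate) where they are.

Things in the scene. Friction and masses are not known exactly. Their poses are not given: they have to be found in the camera images.
- base: Grey fixed base board, 210 (x) x 290 (y) x 10 mm, lying on the table; origin at the centre of its underside. Its x axis points away from the robot and its y axis to the robot's left; feet, tabs and plate are turned with it. Dark cleats (up to 46 mm above the table) stand close around the plate.
- plate: Loose H-shaped steel-grey metal plate, 170 (x) x 250 (y) x 12 mm, 0.8 kg, level on four feet; origin at the centre of its underside, 40 mm above the table. Cross bars along y (36 mm deep, centred 67 mm before and behind the centre), web 80 mm wide, notches at left and right. Three corners are firm; one dips about 4 mm under 3 to 5 N and springs back when released.
- corner_1 (a point): Point on the plate's top face over a foot, at the front left corner (seen from the robot, front = near): the place to press to test that corner; 52 mm above the table at rest.
- corner_2 (a point): Point on the plate's top face over a foot, at the front right corner (seen from the robot, front = near): the place to press to test that corner; 52 mm above the table at rest.
- corner_3 (a point): Point on the plate's top face over a foot, at the rear left corner (seen from the robot, front = near): the place to press to test that corner; 52 mm above the table at rest.
- corner_4 (a point): Point on the plate's top face over a foot, at the rear right corner (seen from the robot, front = near): the place to press to test that corner; 52 mm above the table at rest.
- foot_a: Dark steel levelling foot A, 36 x 46 mm, fixed on the base board under one corner of the plate (which corner varies); origin at the centre of its underside, 10 mm above the table. All four feet look the same; any may be the one that gives.
- foot_b: Dark steel levelling foot B, 36 x 46 mm, fixed on the base board under one corner of the plate (which corner varies); origin at the centre of its underside, 10 mm above the table. All four feet look the same; any may be the one that gives.
- foot_c: Dark steel levelling foot C, 36 x 46 mm, fixed on the base board under one corner of the plate (which corner varies); origin at the centre of its underside, 10 mm above the table. All four feet look the same; any may be the one that gives.
- foot_d: Dark steel levelling foot D, 36 x 46 mm, fixed on the base board under one corner of the plate (which corner varies); origin at the centre of its underside, 10 mm above the table. All four feet look the same; any may be the one that gives.
- shim_a_pad (a point): Where to press the shim tab of foot A: on its upper face, 52 mm from its hinge. The smooth brass tab, 62 x 20 x 4 mm, is hinged in the foot (6 mm nearer the robot than the foot's origin, 17 mm above the table) and points along the base's -x out from under the plate, its free end sloping up at 40 degrees at the start. Rear tabs stand in the notches of the H.
- shim_a (a joint): Angle (rad) of the tab of foot A: 0 to 0.06 at the start (raised 40 degrees), grows as it is pressed down; 0.698 is flat (level, top 19 mm above the table). Stiff (about 3 N straight down at the pad), stays where it is left. Flat, its cam fills the gap under the loose corner and makes it firm. At a firm corner there is no gap: the tab jams at 0.35 and cannot go flat.
- shim_b_pad (a point): Where to press the shim tab of foot B: on its upper face, 52 mm from its hinge. The smooth brass tab, 62 x 20 x 4 mm, is hinged in the foot (6 mm nearer the robot than the foot's origin, 17 mm above the table) and points along the base's -x out from under the plate, its free end sloping up at 40 degrees at the start. Rear tabs stand in the notches of the H.
- shim_b (a joint): Angle (rad) of the tab of foot B: 0 to 0.06 at the start (raised 40 degrees), grows as it is pressed down; 0.698 is flat (level, top 19 mm above the table). Stiff (about 3 N straight down at the pad), stays where it is left. Flat, its cam fills the gap under the loose corner and makes it firm. At a firm corner there is no gap: the tab jams at 0.35 and cannot go flat.
- shim_c_pad (a point): Where to press the shim tab of foot C: on its upper face, 52 mm from its hinge. The smooth brass tab, 62 x 20 x 4 mm, is hinged in the foot (6 mm nearer the robot than the foot's origin, 17 mm above the table) and points along the base's -x out from under the plate, its free end sloping up at 40 degrees at the start. Rear tabs stand in the notches of the H.
- shim_c (a joint): Angle (rad) of the tab of foot C: 0 to 0.06 at the start (raised 40 degrees), grows as it is pressed down; 0.698 is flat (level, top 19 mm above the table). Stiff (about 3 N straight down at the pad), stays where it is left. Flat, its cam fills the gap under the loose corner and makes it firm. At a firm corner there is no gap: the tab jams at 0.35 and cannot go flat.
- shim_d_pad (a point): Where to press the shim tab of foot D: on its upper face, 52 mm from its hinge. The smooth brass tab, 62 x 20 x 4 mm, is hinged in the foot (6 mm nearer the robot than the foot's origin, 17 mm above the table) and points along the base's -x out from under the plate, its free end sloping up at 40 degrees at the start. Rear tabs stand in the notches of the H.
- shim_d (a joint): Angle (rad) of the tab of foot D: 0 to 0.06 at the start (raised 40 degrees), grows as it is pressed down; 0.698 is flat (level, top 19 mm above the table). Stiff (about 3 N straight down at the pad), stays where it is left. Flat, its cam fills the gap under the loose corner and makes it firm. At a firm corner there is no gap: the tab jams at 0.35 and cannot go flat.
- quoin: Grey steel quoin, 18 x 53 x 18 mm, lying loose on the middle of the plate; bystander. Origin at the centre of its underside.
- quoin_key: Steel T-handled quoin key, 70 x 105 x 10 mm, on the table at the right of the base board; bystander. Origin at the centre of its underside.
- wood_block: Wooden furniture strip, 25 x 120 x 17 mm, on the table at the left of the base board; bystander. Origin at the centre of its underside.
- iron_bar: Cast-iron furniture bar, 32 x 245 x 20 mm, on the table behind the base board; bystander. Origin at the centre of its underside.
- loupe: Black stand loupe, 40 mm across and 40 mm high, on the table at the right rear of the base board; bystander. Origin at the centre of its underside.

How it is judged:
On the way, in this order (a step that is already met when the one before it is completed fails the run):
1. the loose corner of the plate has been pressed down by more than 2 mm, all tabs still raised (height (world z) of any of corner_1, corner_2, corner_3, corner_4 below 0.0499 m and value of joint each of shim_a, shim_b, shim_c, shim_d below 0.18 rad), for 0.1 s.
2. the shim tab of that corner is flat (only there can a tab go flat) (((value of joint shim_a above 0.62 rad and value of joint each of shim_b, shim_c, shim_d below 0.18 rad) or (value of joint shim_b above 0.62 rad and value of joint each of shim_a, shim_c, shim_d below 0.18 rad) or (value of joint shim_c above 0.62 rad and value of joint each of shim_a, shim_b, shim_d below 0.18 rad) or (value of joint shim_d above 0.62 rad and value of joint each of shim_a, shim_b, shim_c below 0.18 rad))), for 0.2 s.
At the end, for the whole second after the job is handed in: The tab of the loose corner is pressed flat (angle above 0.62 rad) and the other three tabs are still raised (below 0.18 rad); the plate lies still and level on its feet, each corner point within about 2 mm of its resting height of 52 mm (((value of joint shim_a above 0.62 rad and value of joint each of shim_b, shim_c, shim_d below 0.18 rad) or (value of joint shim_b above 0.62 rad and value of joint each of shim_a, shim_c, shim_d below 0.18 rad) or (value of joint shim_c above 0.62 rad and value of joint each of shim_a, shim_b, shim_d below 0.18 rad) or (value of joint shim_d above 0.62 rad and value of joint each of shim_a, shim_b, shim_c below 0.18 rad)) and height (world z) of corner_1 between 0.0503 and 0.054 m and height (world z) of corner_2 between 0.0503 and 0.054 m and height (world z) of corner_3 between 0.0503 and 0.054 m and height (world z) of corner_4 between 0.0503 and 0.054 m and linear speed of plate below 0.02 m/s); the robot touches nothing.
It fails at once if the plate is lifted by more than 10 mm (height (world z) of plate above 0.05 m).
It fails at once if the plate is shifted by more than 12 mm (distance of plate from where it was at the start of the episode above 0.012 m).
It fails at once if tabs of two corners are pressed down (a wrong tab was pressed) (value of joint each of shim_a, shim_b above 0.18 rad or value of joint each of shim_a, shim_c above 0.18 rad or value of joint each of shim_a, shim_d above 0.18 rad or value of joint each of shim_b, shim_c above 0.18 rad or value of joint each of shim_b, shim_d above 0.18 rad or value of joint each of shim_c, shim_d above 0.18 rad).
It fails at once if a bystander is moved by more than 30 mm (distance of any of quoin, quoin_key, wood_block, iron_bar, loupe from where it was at the start of the episode above 0.03 m).
It also fails if it takes over 51 s, if anything falls off the work surface, if the arm or the gripper's body presses on something with over 40 N, if the wrist force passes 120 N, or if a joint passes its speed limit or range.

ROBOT

A 7-joint arm with a two-finger parallel gripper is mounted at the origin on a cart in front of the work surface, level with it; the furniture and walls round the work are solid. World frame = base frame: x ahead of the robot, y to its left, z up, the work surface at z = 0. Lengths are in m, angles in rad, forces in N, time in s.
With the tool pointing down it reaches from about 0.4 to 0.85 m from the base axis. Payload 4.5 kg.
Tool frame: the origin (TCP) lies at the very end of the fingers, on their centre line; the grasp point (between the pads) lies 19 mm behind it; z points along the fingers, y is the line along which they close (so a half turn about z gives the same grasp; the last joint's range is limited). The gripper opens to 88 mm and grips with 3 to 60 N. Pads are 18 mm wide; open, the fingers measure 123 mm over their backs; the gripper's body (75 mm by 187 mm) begins 45 mm behind the grasp point.
Start: joints at [-1.066, 0.689, -0.195, 1.565, 0.157, 0.902, -0.215], TCP at [0.283, 0.557, 0.239] pointing down, gripper open.
Joint ranges: [-3.01, 3.01], [-0.46, 2.08], [-1.47, 1.51], [0.13, 2.56], [-1, 4.14], [0.04, 2.09], [-2.66, 2.66]. Speed limits (rad/s): [2.57, 2.57, 3.14, 3.14, 3.14, 3.14, 3.14].

INTERFACE

Orientations are given as a unit quaternion [x, y, z, w].
In Python, from station import monitor, cams, sign_off gives the robot as it stands.
- The arm moves only by the tool move_arm, never from a script. Its argument "series" is a list of rows, each a list of 3 entries, a list of its own where there are three numbers: the shift along the tool's x, y, z in m, then the turn about the tool's z in rad, then the closure in counts, from 0 (fully open) to 255 (shut). A call has exactly 8 rows; each row shifts and turns the commanded pose from where the row before left it, along the tool's axes as they then stand; what a row does not reach is not made up. A row lasts 1/8 s, in which the tool goes at most 62.5 mm and 10.7 degrees, less where a joint would pass 70% of its speed; a pose out of reach is approached as far as the arm can. A call is refused whole if a number of a shift passes 0.0625 or a number of a turn 0.188, either way. A call with a gripper value outside its range is refused whole. The fingers move at their own pace and stop on an object; "force" is the grip in N (left out, the last holds). Time passes only in rows, so rows that do not move let the fingers close, or fill a call up. It gives the time, the measured TCP pose, the force, the opening and the grip force at its end, in the units of the state.
- monitor.observe(): the state, without advancing time (a new reading comes with each control period).
- cams.capture(name): name is "side" or "top" or "wrist"; returns the picture (400x640x3 uint8, red, green, blue); there is no depth.
- cams.get_calibration(name): a dict with "fx", "fy", "cx", "cy" (pixels), "R" (3x3) and "t" (3): a world point X has camera coordinates R X + t. Camera axes: x right, y down, z forward; pixel columns grow to the right and rows downward; lengths in m; the calibration is good to about 2 mm. The wrist camera is an equidistant fisheye: a pixel r from the principal point sees the ray r / f radians off the axis. A picture is of the moment at which its call begins: read the wrist's pose just before it. get_calibration takes no time and is no camera call; for the wrist camera it gives the pose at the moment of the call.
- sign_off(): hands the job in; it is judged then, once.
Trained networks look in the newest picture that a camera, given by its name, has taken for a name from the list of things; names that differ only in an ending like _2 or _b are one class to them, and where a whole thing is asked for, a point or a joint stands for the part that bears it (a point fixed in the world has none). Each returns a list of dicts, best first, with "score" (0 to 1); they miss things now and then, are a little off and sometimes report something else, mostly with a low value. They report only what shows in the picture. A call takes as long as a camera call.
- cams.regions_of(camera, name): "mask" (400x640 bool, what is visible of it) and "uv" ([column, row] in pixels, amid what is visible of it).
- cams.landmark_of(camera, name): "uv" ([column, row] in pixels: a listed point, or the origin of a listed thing).
The state is a dict: "clock": time; "joint_positions": joint angles; "qd": joint speeds; "tau": joint torques, N m; "ee_pos": TCP position; "eef_rot": TCP orientation; "contact_force": force on the tool from outside, world axes, zero at the start; "wrist_torque": the same for the moment, N m; "finger_gap": finger opening in m; "grip_force": force on a finger pad.
Only numpy, scipy, OpenCV 4.12 (cv2) and the standard library are available. Lean on these libraries where they do the work, as an engineer would, in place of code of your own. Each camera call takes 0.05 s, during which the arm holds its last target. There are 200 camera calls.

## Working session

There is one attempt and no reset: what is moved stays moved. The work goes in short steps, Python scripts to look and compute and a tool call to move; the robot and the scene stay as the last step left them, time stands still between calls to the robot, and variables do not carry over. Pictures are saved under pics/ and viewed, at most 10 in all, crops included, and the job is handed in when it is done.

Besides the shell and the picture viewer there is one more tool, called as name(argument=value, ...), one argument or row to a line, values as JSON. move_arm: Moves the arm, as the interface text tells. Its arguments: {"type":"object","properties":{"series":{"type":"array"},"force":{"type":"number"}},"required":["series"]}

```bash
mkdir -p pics; cat > h.py <<'E'
import numpy as np, cv2
from station import monitor, cams, sign_off
from scipy.spatial.transform import Rotation as Ro
def pt(cam,uv,z):
    c=cams.get_calibration(cam);R=np.array(c['R']);t=np.array(c['t'])
    d=R.T@np.array([(uv[0]-c['cx'])/c['fx'],(uv[1]-c['cy'])/c['fy'],1]);o=-R.T@t
    return o+d*(z-o[2])/d[2]
def proj(cam,X):
    c=cams.get_calibration(cam);p=np.array(c['R'])@X+np.array(c['t'])
    return np.array([c['fx']*p[0]/p[2]+c['cx'],c['fy']*p[1]/p[2]+c['cy']])
E
python3 - <<'E'
from h import *
np.set_printoptions(precision=4,suppress=True)
for n in ['top','side']:
    im=cams.capture(n);cv2.imwrite(f'pics/{n}0.png',im[:,:,::-1])
for n,z in [('corner_1',.052),('shim_a_pad',.05),('base',0),('plate',.04),('quoin',.052),('foot_a',.01)]:
    for r in cams.landmark_of('top',n): print(n,round(r['score'],2),np.round(r['uv'],1),pt('top',r['uv'],z))
s=monitor.observe();print(s)
print(cams.get_calibration('top'))
E
```

```text
corner_1 0.91 [345.7 226.6] [ 0.5126 -0.0018  0.052 ]
corner_1 0.88 [347. 178.] [ 0.6408 -0.0052  0.052 ]
corner_1 0.57 [264.3 180.9] [0.631  0.2121 0.052 ]
corner_1 0.57 [344.1 194.5] [0.5967 0.0024 0.052 ]
corner_1 0.56 [268.  227.9] [0.5073 0.1989 0.052 ]
shim_a_pad 0.54 [344.3 243.8] [0.4684 0.0017 0.05  ]
shim_a_pad 0.53 [343.1 181.7] [0.6312 0.005  0.05  ]
base 0.48 [346.6 247.1] [ 0.463 -0.007  0.   ]
plate 0.95 [309.3 205.8] [0.5678 0.0933 0.04  ]
plate 0.65 [267.8 182.3] [0.6297 0.2042 0.04  ]
plate 0.54 [284.2 152.6] [0.7112 0.1625 0.04  ]
plate 0.29 [231.3 204.5] [0.5692 0.2986 0.04  ]
plate 0.27 [268.1 230.7] [0.5011 0.1998 0.04  ]
quoin 0.6 [303.9 202.4] [0.5748 0.1072 0.052 ]
foot_a 0.6 [270.6 232.9] [0.4981 0.1963 0.01  ]
foot_a 0.56 [270.7 181.2] [0.6387 0.1998 0.01  ]
foot_a 0.5 [341.6 179.6] [0.6449 0.0071 0.01  ]
foot_a 0.47 [344.5 233.7] [ 0.4979 -0.0009  0.01  ]
{'clock': 0.4, 'joint_positions': array([-1.0662,  0.6892, -0.1946,  1.5655,  0.1573,  0.9025, -0.2151]), 'qd': array([ 0.0007, -0.0003, -0.0013, -0.0007, -0.0016,  0.0006, -0.0006]), 'tau': array([  0.0021, -52.6964,  -1.2652, -15.3501,  -0.0521,   0.0015,
         0.0001]), 'ee_pos': array([0.2834, 0.5569, 0.2386]), 'eef_rot': array([ 0.2332,  0.9724, -0.0001, -0.    ]), 'contact_force': array([ 1.1566,  0.0353, -0.1789]), 'wrist_torque': array([-0.0067,  0.0583,  0.0147]), 'grip_force': 0.0, 'finger_gap': 0.08816960776791545}
{'fx': 473.8502118925093, 'fy': 473.8502118925093, 'cx': 318.56940143980614, 'cy': 195.19154167110392, 'R': array([[ 0.0099, -0.9999, -0.0023],
       [-0.9859, -0.0094, -0.1673],
       [ 0.1673,  0.004 , -0.9859]]), 't': array([0.0634, 0.5952, 1.19  ])}
```

View pics/top0.png

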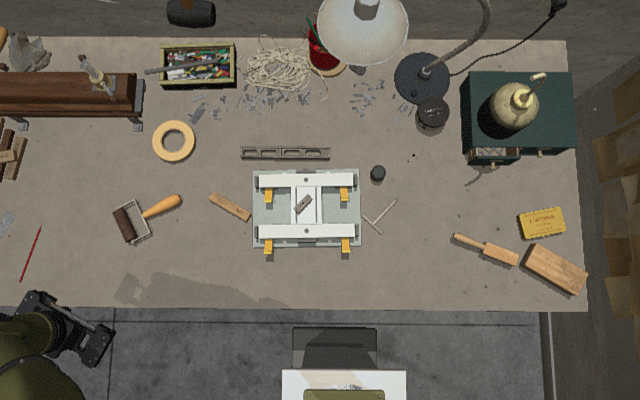

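View pics/side0.png

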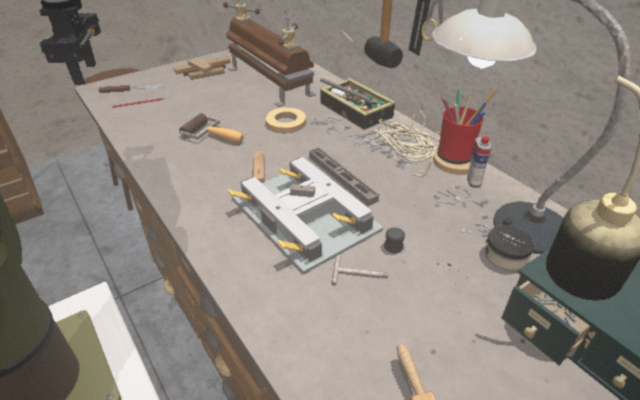

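The top view shows the white H plate around (307,206), with cross bars at rows 231 and 180. The four brass tabs are near (268,247), (345,245), (268,196) and (344,194). The side view shows all four tabs raised.

```bash
python3 - <<'E'
from h import *
np.set_printoptions(precision=4,suppress=True)
im=cv2.imread('pics/top0.png');hsv=cv2.cvtColor(im,cv2.COLOR_BGR2HSV)
roi=np.zeros(im.shape[:2],np.uint8);roi[160:262,245:365]=1
w=((hsv[...,2]>200)&(hsv[...,1]<40)&(roi>0)).astype(np.uint8)
ys,xs=np.nonzero(w)
P=np.array([pt('top',p,.052)[:2]*1000 for p in zip(xs,ys)],np.float32);print(len(P),cv2.minAreaRect(P))
y=((hsv[...,0]>15)&(hsv[...,0]<30)&(hsv[...,1]>130)&(roi>0)).astype(np.uint8)
n,_,st,ce=cv2.connectedComponentsWithStats(y)
for i in range(1,n):
    if st[i,4]>15: print(st[i],ce[i],pt('top',ce[i],.04))
c=im[160:262,245:365];cv2.imwrite('pics/crop.png',cv2.resize(c,None,fx=5.5,fy=5.5,interpolation=cv2.INTER_CUBIC))
E
```

```text
Traceback (most recent call last):
  File "h.py", line 5, in pt
    c=cams.get_calibration(cam);R=np.array(c['R']);t=np.array(c['t'])
ValueError: time passes only in moves, steps and waits
```

move_arm(
  series=[
    [[0,0,0],-0.157,255],
    [[0,0,0],-0.157,255],
    [[0,0,0],-0.157,255],
    [[-0.04,-0.06,0],0,255],
    [[-0.04,-0.06,0],0,255],
    [[-0.04,-0.06,0],0,255],
    [[-0.04,-0.06,0],0,255],
    [[-0.04,-0.06,0],0,255],
  ],
  force=20,
)

```text
clock: 1.4
ee_pos: [0.458, 0.2954, 0.239]
eef_rot: [-0.0, 1.0, 0.0, 0.0]
contact_force: [0.6, 0.8, 0.6]
finger_gap: 0.0102
grip_force: 0.0
```

```bash
cat > h.py <<'E'
import numpy as np, cv2
from station import monitor, cams, sign_off
C={}
def cal(cam):
    if cam not in C: C[cam]=cams.get_calibration(cam)
    return C[cam]
def pt(cam,uv,z):
    c=cal(cam);R=np.array(c['R']);t=np.array(c['t'])
    d=R.T@np.array([(uv[0]-c['cx'])/c['fx'],(uv[1]-c['cy'])/c['fy'],1]);o=-R.T@t
    return o+d*(z-o[2])/d[2]
E
python3 - <<'E'
from h import *
np.set_printoptions(precision=4,suppress=True)
im=cv2.imread('pics/top0.png');hsv=cv2.cvtColor(im,cv2.COLOR_BGR2HSV)
roi=np.zeros(im.shape[:2],np.uint8);roi[160:262,245:365]=1
w=((hsv[...,2]>200)&(hsv[...,1]<40)&(roi>0)).astype(np.uint8)
ys,xs=np.nonzero(w)
P=np.array([pt('top',p,.052)[:2]*1000 for p in zip(xs,ys)],np.float32);print(len(P),cv2.minAreaRect(P),cv2.boxPoints(cv2.minAreaRect(P)))
y=((hsv[...,0]>15)&(hsv[...,0]<30)&(hsv[...,1]>130)&(roi>0)).astype(np.uint8)
n,_,st,ce=cv2.connectedComponentsWithStats(y)
for i in range(1,n):
    if st[i,4]>15: print(st[i],ce[i],pt('top',ce[i],.04))
c=im[160:262,245:365];cv2.imwrite('pics/crop.png',cv2.resize(c,None,fx=5.5,fy=5.5,interpolation=cv2.INTER_CUBIC))
E
```

```text
3135 ((562.6058349609375, 101.30595397949219), (184.1140899658203, 245.30490112304688), 1.8390864133834839) [[466.66   220.9409]
 [474.5324 -24.2377]
 [658.5517 -18.329 ]
 [650.6793 226.8496]]
[340 187   8  14 103] [343.6699 193.3592] [0.6018 0.003  0.04  ]
[264 188   9  15 109] [267.9908 194.9541] [0.5956 0.2027 0.04  ]
[264 239   9  15 114] [267.886  246.1491] [0.461  0.1993 0.04  ]
[341 238   9  15 112] [345.1786 245.125 ] [ 0.4656 -0.0011  0.04  ]
```

View pics/crop.png

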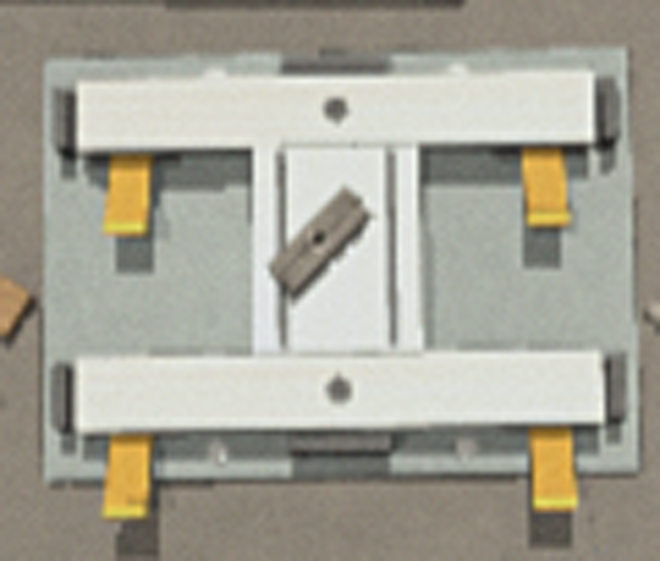

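The crop shows both cross bars and all four tabs clear of obstructions. The plate centre is about (0.567, 0.1005), with a yaw of about 1.5°.

move_arm(
  series=[
    [[-0.01,-0.024,0.0375],0,255],
    [[-0.01,-0.024,0.0375],0,255],
    [[-0.01,-0.024,0.0375],0,255],
    [[-0.009,-0.0244,0.0375],0,255],
    [[0,0,0.012],0,255],
    [[0,0,0.01],0,255],
    [[0,0,0.004],0,255],
    [[0,0,0],0,255],
  ],
)

```text
clock: 2.4
ee_pos: [0.496, 0.202, 0.0633]
eef_rot: [-0.001, 1.0, 0.001, 0.001]
contact_force: [0.0, 0.0, 0.3]
finger_gap: 0.0005
grip_force: 0.0
```

move_arm(
  series=[
    [[0,0,0.003],0,255],
    [[0,0,0.003],0,255],
    [[0,0,0.003],0,255],
    [[0,0,0.001],0,255],
    [[0,0,0.001],0,255],
    [[0,0,0.001],0,255],
    [[0,0,0],0,255],
    [[0,0,0],0,255],
  ],
)

```text
clock: 3.4
ee_pos: [0.4957, 0.2007, 0.0508]
eef_rot: [-0.0, 1.0, 0.0, -0.0]
contact_force: [-1.6, -0.5, 3.2]
finger_gap: 0.0003
grip_force: 1.7
```

move_arm(
  series=[
    [[0,0,0.001],0,255],
    [[0,0,0.001],0,255],
    [[0,0,0.001],0,255],
    [[0,0,0],0,255],
    [[0,0,0],0,255],
    [[0,0,0],0,255],
    [[0,0,0],0,255],
    [[0,0,0],0,255],
  ],
)

```text
clock: 4.4
ee_pos: [0.4956, 0.2008, 0.0482]
eef_rot: [-0.0, 1.0, 0.0, -0.0]
contact_force: [-3.1, -0.3, 10.0]
finger_gap: 0.0002
grip_force: 4.9
```

move_arm(
  series=[
    [[0,0,-0.03],0,255],
    [[-0.001,-0.05,0],0,255],
    [[-0.001,-0.05,0],0,255],
    [[-0.002,-0.05,0],0,255],
    [[-0.002,-0.05,0],0,255],
    [[0,0,0.016],0,255],
    [[0,0,0.003],0,255],
    [[0,0,0],0,255],
  ],
)

```text
clock: 5.4
ee_pos: [0.5022, 0.0017, 0.0586]
eef_rot: [-0.001, 1.0, 0.0, 0.0]
contact_force: [0.6, 0.2, 0.1]
finger_gap: 0.0005
grip_force: 0.0
```

move_arm(
  series=[
    [[0,0,0.003],0,255],
    [[0,0,0.003],0,255],
    [[0,0,0.002],0,255],
    [[0,0,0],0,255],
    [[0,0,0],0,255],
    [[0,0,0],0,255],
    [[0,0,0],0,255],
    [[0,0,0],0,255],
  ],
)

```text
clock: 6.4
ee_pos: [0.5022, 0.0012, 0.0524]
eef_rot: [-0.001, 1.0, -0.0, 0.001]
contact_force: [-2.8, 1.1, 17.6]
finger_gap: 0.001
grip_force: 9.2
```

move_arm(
  series=[
    [[0,0,0.001],0,255],
    [[0,0,0.001],0,255],
    [[0,0,0.001],0,255],
    [[0,0,0],0,255],
    [[0,0,0],0,255],
    [[0,0,0],0,255],
    [[0,0,0],0,255],
    [[0,0,0],0,255],
  ],
)

```text
clock: 7.4
ee_pos: [0.5022, 0.0012, 0.0522]
eef_rot: [-0.001, 1.0, -0.001, 0.002]
contact_force: [-8.5, 0.8, 49.4]
finger_gap: 0.0007
grip_force: 24.9
```

Corner 1 (front left) gave by about 4 mm and corner 2 is firm, so next I go to the front-left tab.

move_arm(
  series=[
    [[0,0,-0.042],0,255],
    [[0,0.05,0],0,255],
    [[0.01,0.05,0],0,255],
    [[0.02,0.05,0],0,255],
    [[0.02,0.05,0],0,255],
    [[0,0,0.01],0,255],
    [[0,0,0.01],0,255],
    [[0,0,0],0,255],
  ],
)

```text
clock: 8.4
ee_pos: [0.452, 0.1985, 0.0688]
eef_rot: [0.001, 1.0, -0.001, -0.001]
contact_force: [0.3, -1.0, 0.4]
finger_gap: 0.0009
grip_force: 0.0
```

```bash
python3 - <<'E'
from h import *
s=monitor.observe();print(s['ee_pos'],s['contact_force'])
im=cams.capture('side');cv2.imwrite('pics/s1.png',cv2.resize(im[150:290,190:400,::-1],None,fx=3.5,fy=3.5))
E
```

```text
[0.45199908 0.19845836 0.06881243] [ 0.25097737 -0.96017578  0.41237033]
```

View pics/s1.png

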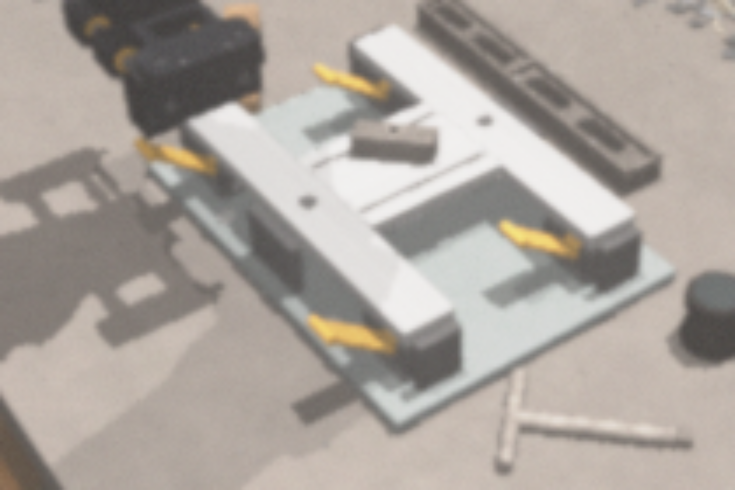

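All tabs are still raised. The gripper is just above the front-left tab, whose tip shows near (140,150) in the crop. I'll press it now.

move_arm(
  series=[
    [[0,0,0.006],0,255],
    [[0,0,0.005],0,255],
    [[0.001,0,0.005],0,255],
    [[0.001,0,0.005],0,255],
    [[0.002,0,0.004],0,255],
    [[0.002,0,0.004],0,255],
    [[0.002,0,0.003],0,255],
    [[0,0,0],0,255],
  ],
)

```text
clock: 9.45
ee_pos: [0.4437, 0.2008, 0.0375]
eef_rot: [-0.0, 1.0, -0.0, -0.0]
contact_force: [-0.5, 0.8, 0.8]
finger_gap: 0.0005
grip_force: 0.1
```

move_arm(
  series=[
    [[0.001,0,0.004],0,255],
    [[0.001,0,0.004],0,255],
    [[0,0,0.004],0,255],
    [[0,0,0.003],0,255],
    [[0,0,0.002],0,255],
    [[0,0,0.001],0,255],
    [[0,0,0],0,255],
    [[0,0,0],0,255],
  ],
)

```text
clock: 10.45
ee_pos: [0.442, 0.2006, 0.0198]
eef_rot: [-0.0, 1.0, 0.0, 0.0]
contact_force: [0.8, 0.7, 1.8]
finger_gap: 0.0004
grip_force: 0.8
```

move_arm(
  series=[
    [[0,0,0.001],0,255],
    [[0,0,0.001],0,255],
    [[0,0,0.001],0,255],
    [[0,0,0],0,255],
    [[0,0,0],0,255],
    [[0,0,0],0,255],
    [[0,0,0],0,255],
    [[0,0,0],0,255],
  ],
)

```text
clock: 11.45
ee_pos: [0.4423, 0.2007, 0.0182]
eef_rot: [-0.0, 1.0, 0.0, 0.001]
contact_force: [-2.6, -0.9, 20.1]
finger_gap: 0.0003
grip_force: 9.8
```

move_arm(
  series=[
    [[0,0,-0.02],0,255],
    [[0,0,-0.04],0,255],
    [[0,0,-0.05],0,255],
    [[0.02,0.05,-0.03],0,255],
    [[0.02,0.06,0],0,255],
    [[0,0.06,0],0,255],
    [[0,0,0],0,255],
    [[0,0,0],0,255],
  ],
)

```text
clock: 12.45
ee_pos: [0.402, 0.3689, 0.1562]
eef_rot: [-0.0, 1.0, -0.001, -0.0]
contact_force: [-0.0, 0.1, -0.4]
finger_gap: 0.0004
grip_force: 0.0
```

```bash
python3 - <<'E'
from h import *
s=monitor.observe();print(s['ee_pos'],s['contact_force'])
im=cams.capture('side');cv2.imwrite('pics/s2.png',cv2.resize(im[150:290,190:400,::-1],None,fx=3.5,fy=3.5))
E
```

```text
[0.40199805 0.36887615 0.15621351] [-0.03031379  0.10293263 -0.4398948 ]
```

View pics/s2.png

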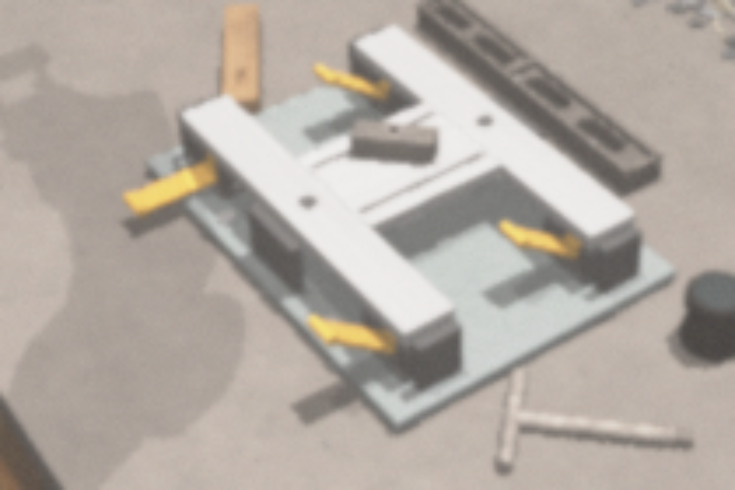

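The front-left tab now lies flat, with its tip at (130,205) in the crop. The other three are still raised, and the plate and bystanders have not moved.

```bash
python3 -c "
from station import sign_off
print(sign_off())"
```

```text
the job is handed in; nothing more can be done
None
```

The loose corner was the front left one (corner_1, which dipped about 4 mm under the press); its shim tab is pressed flat, the other three tabs are still raised, and the job is handed in, with no verdict returned.

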